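# Make up the sleeve-checking kit tray

## Robot

A 6-joint arm with a two-finger parallel gripper is mounted at the origin on a cart in front of the work surface, level with it; the furniture and walls round the work are solid. World frame = base frame: x ahead of the robot, y to its left, z up, the work surface at z = 0. Lengths are in m, angles in degrees, forces in N, time in s.
With the tool pointing down it reaches from about 0.4 to 0.825 m from the base axis. Payload 7 kg.
Tool frame: the origin (TCP) lies at the very end of the fingers, on their centre line; the grasp point (between the pads) lies 19 mm behind it; z points along the fingers, y is the line along which they close (so a half turn about z gives the same grasp; the last joint's range is limited). The gripper opens to 88 mm and grips with 3 to 60 N. Pads are 19 mm wide; open, the fingers measure 130 mm over their backs; the gripper's body (78 mm by 193 mm) begins 47 mm behind the grasp point.
Start: joints at [93.111, 20.546, 0.682, 0, -70.136, -16.507], TCP at [0.156, 0.657, 0.227] pointing down, gripper open.
Joint ranges: [-176.03, 176.03], [-82.01, 121.73], [-58.28, 71.71], [-173.87, 95.51], [-174.79, -0.11], [-173.66, 173.66]. Speed limits (degrees/s): [136.94, 136.94, 172.46, 180, 180, 180].

## Interface

Orientations are given as [roll, pitch, yaw] about the fixed x, y, z axes, in that order (R = Rz(yaw) Ry(pitch) Rx(roll)).
In Python, from plant import get_obs, snapshot, camera_params, close_job, boxes_of, cut_out, landmark_of gives the robot as it stands.
- The arm moves only by the shell command python3 -m inch 'ROWS' [OPENING]. ROWS is text: rows parted by semicolons, each of 6 numbers parted by spaces: the shift along the tool's x, y, z in units of 30 cm (1.0 is 30 cm), then the turn, a rotation vector about the tool's x, y, z in units of pi rad (1.0 is pi rad). A call has 1 to 10 rows; each row is the pose to reach, as a shift and turn from the pose commanded when the call began, along the tool's axes at that moment, turning the shorter way round; what a row does not reach only later rows make up. A row lasts 1/12 s, in which the tool goes at most 41.7 mm and 7.16 degrees, less where a joint would pass 70% of its speed; a pose out of reach is approached as far as the arm can. A call with a number of a shift or a turn outside -1 to 1 is refused whole. A call with a gripper value outside its range is refused whole. OPENING is the closure, from -1 (fully open) to 1 (shut), set as the call begins (- or left out, the last holds). The fingers move at their own pace and stop on an object; the grip force is fixed at half the most. Time passes only in rows, so rows that repeat a pose let the fingers close. It gives the time, the measured TCP pose, the force, the opening and the grip force at its end, in the units of the state.
- get_obs(): the state, without advancing time (a new reading comes with each control period).
- snapshot(name): name is "scene" or "top" or "wrist"; returns the picture (420x560x3 uint8, red, green, blue); there is no depth.
- camera_params(name): a dict with "mtx" (3x3 intrinsics, pixels), "rvec" (rotation vector, rad) and "tvec" (3), from world to camera coordinates, as OpenCV has them. Camera axes: x right, y down, z forward; pixel columns grow to the right and rows downward; lengths in m; the calibration is good to about 2 mm. The wrist camera is an equidistant fisheye: a pixel r from the principal point sees the ray r / f radians off the axis. A picture is of the moment at which its call begins: read the wrist's pose just before it. camera_params takes no time and is no camera call; for the wrist camera it gives the pose at the moment of the call.
- close_job(): hands the job in; it is judged then, once.
Trained networks look in the newest picture that a camera, given by its name, has taken for a name from the list of things; names that differ only in an ending like _2 or _b are one class to them, and where a whole thing is asked for, a point or a joint stands for the part that bears it (a point fixed in the world has none). Each returns a list of dicts, best first, with "p" (0 to 1); they miss things now and then, are a little off and sometimes report something else, mostly with a low value. They report only what shows in the picture. A call takes as long as a camera call.
- boxes_of(camera, thing): "rect" ([left, top, width, height] in pixels, round what is visible of it).
- cut_out(camera, thing): "pixels" (420x560 bool, what is visible of it) and "rect" ([left, top, width, height] in pixels, round what is visible of it).
- landmark_of(camera, thing): "uv" ([column, row] in pixels: a listed point, or the origin of a listed thing).
The state is a dict: "clock": time; "joint_pos": joint angles; "qvel": joint speeds; "tau": joint torques, N m; "tool_pos": TCP position; "orientation": TCP orientation; "force": force on the tool from outside, world axes, zero at the start; "moment": the same for the moment, N m; "opening": finger opening in m; "gripper_force": force on a finger pad.
Only numpy, scipy, OpenCV 4.12 (cv2) and the standard library are available. Lean on these libraries where they do the work, as an engineer would, in place of code of your own. Each camera call takes 0.05 s, during which the arm holds its last target. There are 200 camera calls.

## Task

Make up the grey kit tray for checking the turned sleeves: set the steel V-block (groove up) in the nearly square pocket, the wooden packing block in the longer rectangular pocket, stand the tall shouldered sleeve in the larger round pocket and the tall slim gauge pin in the smaller round pocket, each upright and right down on its pocket floor. Leave the look-alikes, the short stout gauge pin and the short plain spacer tube, standing where they are.

Things in the scene. Friction and masses are not known exactly. Their poses are not given: they have to be found in the camera images.
- v_block: ground steel V-block, 45 (x) x 40 (y) x 30 (z) mm, 0.28 kg, V groove on top running along its own x; grasp across the two plain sides, 40 mm apart along y. Stands loose on the table; origin at the centre of its underside, z up.
- packing_block: plain wooden packing block, 45 (x) x 62 (y) x 28 (z) mm; grasp across 45 mm (x). Stands loose on the table; origin at the centre of its underside, z up.
- sleeve: tall turned grey steel sleeve with an outside shoulder half way up, standing upright, 46 mm tall, 22 mm diameter at the foot and 20 mm above; round, grasp across any diameter. Stands loose on the table; origin at the centre of its underside, z up.
- slim_pin: tall slim stepped steel gauge pin standing upright, 50 mm tall, 13 mm diameter at the thick lower part, a little thinner above; grasp across any diameter. Stands loose on the table; origin at the centre of its underside, z up.
- stout_pin: look-alike that stays: short stout stepped steel gauge pin standing upright, 40 mm tall, 16 mm diameter. Stands loose on the table; origin at the centre of its underside, z up.
- short_spacer: look-alike that stays: short plain steel tube without shoulder, standing upright, 24 mm tall, 22 mm diameter, 16 mm bore. Stands loose on the table; origin at the centre of its underside, z up. Fixed bystanders among and round the things: scriber, pliers (12 mm high), bolt, marker, tape measure, tin box, vice; 150 mm high tubs behind the tray.
- pocket_v: fixed black pocket plate, 90 (x) x 74 (y) x 3 mm, one of four in a row along y in the grey kit tray (order changes; tray rim 12 mm high, pitch 76 mm). Has the smaller, nearly square pocket, 61 (x) x 56 (y) mm inside. Grey wall 3 mm thick, its top 11 mm and the pocket floor 3 mm above the origin. Origin: centre of the plate's underside (4 mm above the table), pocket centred on it; z up.
- pocket_block: fixed black pocket plate, 90 (x) x 74 (y) x 3 mm, one of four in a row along y in the grey kit tray (order changes; tray rim 12 mm high, pitch 76 mm). Has the longer rectangular pocket, 78 (x) x 61 (y) mm inside. Grey wall 3 mm thick, its top 11 mm and the pocket floor 3 mm above the origin. Origin: centre of the plate's underside (4 mm above the table), pocket centred on it; z up.
- pocket_sleeve: fixed black pocket plate, 90 (x) x 74 (y) x 3 mm, one of four in a row along y in the grey kit tray (order changes; tray rim 12 mm high, pitch 76 mm). Has the larger round pocket, 42 mm inside diameter. Grey wall 3 mm thick, its top 11 mm and the pocket floor 3 mm above the origin. Origin: centre of the plate's underside (4 mm above the table), pocket centred on it; z up.
- pocket_pin: fixed black pocket plate, 90 (x) x 74 (y) x 3 mm, one of four in a row along y in the grey kit tray (order changes; tray rim 12 mm high, pitch 76 mm). Has the smaller round pocket, 29 mm inside diameter. Grey wall 3 mm thick, its top 11 mm and the pocket floor 3 mm above the origin. Origin: centre of the plate's underside (4 mm above the table), pocket centred on it; z up.

How it is judged (in metres and radians):
At the end, for the whole second after the job is handed in: V-block and packing block within 14 mm, sleeve 12.5 mm and slim pin 10.5 mm of their own pockets' centres (all the walls allow), upright (0.1 rad), undersides under 3 mm above the pocket floors, at rest; stout pin and short spacer standing within 20 mm of where they began (horizontal distance between v_block and pocket_v below 0.014 m and z of v_block in the frame of pocket_v between 0 and 0.006 m and angle between each of v_block, packing_block, sleeve, slim_pin's own z axis and vertical below 0.1 rad and linear speed of each of v_block, packing_block, sleeve, slim_pin below 0.02 m/s and angular speed of each of v_block, packing_block, sleeve, slim_pin below 0.2 rad/s and horizontal distance between packing_block and pocket_block below 0.014 m and z of packing_block in the frame of pocket_block between 0 and 0.006 m and horizontal distance between sleeve and pocket_sleeve below 0.0125 m and z of sleeve in the frame of pocket_sleeve between 0 and 0.006 m and horizontal distance between slim_pin and pocket_pin below 0.0105 m and z of slim_pin in the frame of pocket_pin between 0 and 0.006 m and distance of each of stout_pin, short_spacer from where it was at the start of the episode below 0.02 m and angle between each of stout_pin, short_spacer's own z axis and vertical below 0.3 rad); the robot touches nothing.
It fails at once if the stout gauge pin is moved or knocked over (distance of stout_pin from where it was at the start of the episode above 0.02 m or angle between stout_pin's own z axis and vertical above 0.3 rad).
It fails at once if the short spacer tube is moved or knocked over (distance of short_spacer from where it was at the start of the episode above 0.02 m or angle between short_spacer's own z axis and vertical above 0.3 rad).
It also fails if it takes over 128 s, if anything falls off the work surface, if the arm or the gripper's body presses on something with over 40 N, if the wrist force passes 120 N, or if a joint passes its speed limit or range.

## Working session

There is one attempt and no reset: what is moved stays moved. The work goes in short steps, Python scripts to look and compute and a shell command to move; the robot and the scene stay as the last step left them, time stands still between calls to the robot, and variables do not carry over. Pictures are saved under pics/ and viewed, at most 15 in all, crops included, and the job is handed in when it is done.

```bash
ls; mkdir -p pics; cat > h.py <<'E'
import numpy as np, cv2
from plant import *
def save(cam,name,scale=1):
    im=snapshot(cam); cv2.imwrite(f'pics/{name}.png',im[:,:,::-1]); return im
def ray(cam,uv,P=None):
    P=P or camera_params(cam); K=np.array(P['mtx'],float);R=cv2.Rodrigues(np.array(P['rvec'],float))[0];t=np.array(P['tvec'],float).ravel()
    x=(uv[0]-K[0,2])/K[0,0];y=(uv[1]-K[1,2])/K[1,1]
    if cam=='wrist':
        r=np.hypot(x,y)+1e-12; d=np.array([np.sin(r)*x/r,np.sin(r)*y/r,np.cos(r)])
    else: d=np.array([x,y,1.])
    return -R.T@t,R.T@(d/np.linalg.norm(d))
def onz(cam,uv,z,P=None):
    o,d=ray(cam,uv,P); return o+d*(z-o[2])/d[2]
def tri(rs):
    A=np.zeros((3,3));b=np.zeros(3)
    for o,d in rs:
        M=np.eye(3)-np.outer(d,d);A+=M;b+=M@o
    x=np.linalg.solve(A,b)
    return x,[float(np.linalg.norm((np.eye(3)-np.outer(d,d))@(x-o))) for o,d in rs]
E
python3 - <<'E'
from h import *
print(get_obs())
for c in('scene','top','wrist'): save(c,c+'0')
T=['v_block','packing_block','sleeve','slim_pin','stout_pin','short_spacer','pocket_v','pocket_block','pocket_sleeve','pocket_pin']
for t in T:
    rs=[]
    for c in('scene','top'):
        for k in landmark_of(c,t)[:2]:
            print(t,c,np.round(k['uv'],1),round(k['p'],2),np.round(onz(c,k['uv'],0.0 if not 'pocket' in t else .004),4))
            if k['p']>.4 and len(rs)<(1 if c=='scene' else 2): rs.append(ray(c,k['uv']))
    if len(rs)==2: x,e=tri(rs); print('   tri',np.round(x,4),np.round(e,4))
E
```

```text
pics
{'clock': 0.0, 'joint_pos': array([ 9.31123855e+01,  2.05914370e+01,  6.32764345e-01, -2.03887588e-02,
       -7.01339741e+01, -1.65056288e+01]), 'qvel': array([0.07515093, 0.03135835, 0.04368336, 0.0020745 , 0.0204376 ,
       0.0677911 ]), 'tau': array([ 1.48743202e-03, -5.82717061e+01,  2.93052274e+01,  6.99721947e+00,
        6.83462567e-03, -1.49993011e-04]), 'tool_pos': array([0.15627811, 0.65615788, 0.22561414]), 'orientation': array([ 1.79905725e+02, -7.94766152e-03, -1.34001808e+01]), 'force': array([-0.26881268,  0.64367874, -0.29698428]), 'moment': array([ 0.05106427, -0.00173981, -0.01960359]), 'gripper_force': 0.0, 'opening': 0.08765698020934434}
v_block scene [250.6 248.4] 0.86 [ 0.4555 -0.0108  0.    ]
v_block top [286.7 250.8] 0.77 [ 0.465  -0.0102  0.    ]
v_block top [414.1 240.8] 0.7 [ 0.4904 -0.3718  0.    ]
   tri [ 0.4632 -0.008  -0.0059] [0.0028 0.0028]
packing_block scene [207.8 235.8] 0.96 [0.4388 0.1139 0.    ]
packing_block top [241.4 257. ] 0.65 [0.4485 0.1189 0.    ]
   tri [ 0.4473  0.1209 -0.0078] [0.0015 0.0015]
sleeve scene [153.2 205.6] 0.69 [0.
[... 619 characters left out ...]
0.004 ]
pocket_v top [333.3 248.6] 0.86 [ 0.4702 -0.1422  0.004 ]
   tri [ 0.4696 -0.1406  0.0112] [0.001 0.001]
pocket_block scene [367.4 281.7] 0.97 [ 0.4926 -0.2977  0.004 ]
pocket_block top [385.  239.4] 0.78 [ 0.495  -0.2888  0.004 ]
   tri [ 0.4967 -0.2931 -0.0019] [0.0032 0.0032]
pocket_sleeve scene [330.2 273.8] 0.68 [ 0.4725 -0.2188  0.004 ]
pocket_sleeve top [361.8 245. ] 0.78 [ 0.4797 -0.2229  0.004 ]
   tri [ 0.4778 -0.2202  0.0014] [0.0036 0.0036]
pocket_pin scene [398.6 294.8] 0.67 [ 0.4902 -0.3672  0.004 ]
pocket_pin top [413.1 238.7] 0.9 [ 0.4963 -0.368   0.004 ]
pocket_pin top [160.4 254.1] 0.67 [0.4585 0.3495 0.004 ]
   tri [ 4.956e-01 -3.676e-01  1.000e-04] [0.0017 0.0017]
```

View pics/top0.png

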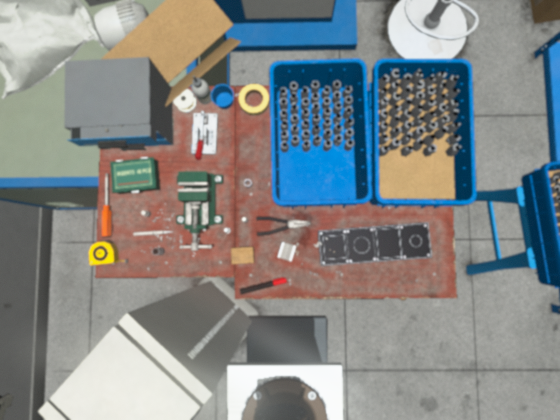

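View pics/scene0.png

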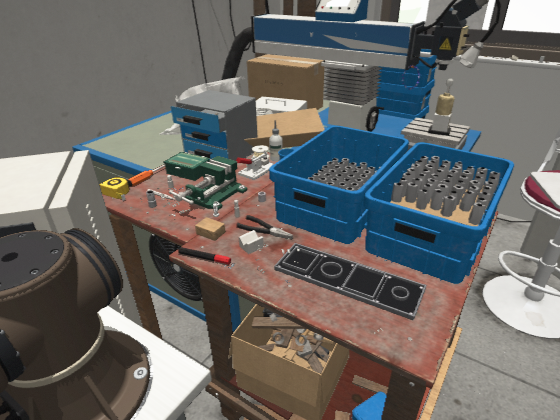

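View pics/wrist0.png

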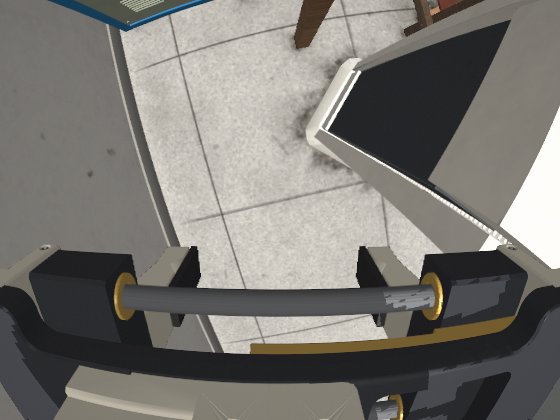

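The top view shows the V-block at (287,251), the packing block at (242,256), the pliers at (285,225) and the tray at (375,243). The tray runs V, sleeve, block, pin from left to right. The pins and tubes are too small to tell apart here. An upright white cabinet stands at lower left near the arm, so I'll triangulate it before sweeping past.

```bash
python3 - <<'E'
from h import *
for c in('scene','top','wrist'):
    P=camera_params(c);o,d=ray(c,(280,210));print(c,np.round(o,3),np.round(d,3),np.round(np.array(P['mtx']),0).tolist())
S=[(90,155),(108,240),(0,160),(0,242)];T=[(180,290),(205,282),(255,310),(120,318),(205,395),(45,405)];W=[(352,62),(312,130),(322,135),(510,10),(490,240),(430,180)]
for a,A,b,B in(('scene',S,'top',T),('wrist',W,'top',T),('wrist',W,'scene',S)):
  for u in A:
    for v in B:
      x,e=tri([ray(a,u),ray(b,v)])
      if max(e)<.02: print(a,u,b,v,np.round(x,3),round(max(e),3))
E
```

```text
scene [-0.132 -0.504  0.584] [ 0.699  0.48  -0.529] [[394.0, 0.0, 280.0], [0.0, 394.0, 216.0], [0.0, 0.0, 1.0]]
top [ 0.472 -0.018  1.113] [ 0.098  0.023 -0.995] [[389.0, 0.0, 283.0], [0.0, 389.0, 214.0], [0.0, 0.0, 1.0]]
wrist [0.236 0.639 0.384] [-0.304  0.064 -0.95 ] [[325.0, 0.0, 278.0], [0.0, 325.0, 207.0], [0.0, 0.0, 1.0]]
scene (90, 155) top (120, 318) [0.324 0.364 0.211] 0.01
scene (90, 155) top (205, 395) [0.198 0.142 0.313] 0.017
wrist (352, 62) top (180, 290) [ 0.311  0.422 -0.459] 0.002
wrist (352, 62) top (205, 282) [ 0.327  0.368 -0.667] 0.005
wrist (352, 62) top (120, 318) [ 0.271  0.51  -0.104] 0.01
wrist (322, 135) top (255, 310) [-0.095  0.304 -2.544] 0.002
wrist (510, 10) top (180, 290) [0.34  0.288 0.003] 0.017
wrist (510, 10) top (205, 282) [ 0.356  0.23  -0.06 ] 0.018
wrist (510, 10) top (120, 318) [0.298 0.404 0.131] 0.004
wrist (490, 240) top (45, 405) [0.133 0.525 0.226] 0.002
wrist (352, 62) scene (0, 160) [0.241 0.591 0.181] 0.014
wrist (312, 130) scene (0, 160) [0.225 0.617 0.173] 0.009
wrist (322, 135) scene (0, 160) [0.222 0.611 0.175] 0.01
wrist (510, 10) scene (108, 240) [0.302 0.304 0.014] 0.019
wrist (430, 180) scene (0, 160) [0.193 0.55  0.201] 0.019
wrist (430, 180) scene (0, 242) [0.119 0.481 0.036] 0.0
```

```bash
cat >> h.py <<'E'
from scipy.spatial.transform import Rotation as Ro
def go(p,yaw,o=None):
    o=o or get_obs(); R=Ro.from_euler('xyz',o['orientation'],degrees=True); T=Ro.from_euler('xyz',[180,0,yaw],degrees=True)
    s=R.inv().apply(np.array(p)-o['tool_pos'])/.3; r=(R.inv()*T).as_rotvec()/np.pi
    print('rows:',np.round(s,4),np.round(r,4),'min rows',int(np.ceil(max(np.linalg.norm(s)*.3/.0417,np.linalg.norm(r)*180/7.16))))
E
python3 -m inch '0 0 -0.68 0 0 0;0 0 -0.68 0 0 0;0 0 -0.68 0 0 0;0 0 -0.68 0 0 0;0 0 -0.68 0 0 0;0 0 -0.68 0 0 0' && python3 -c "
from h import *
go([.33,.50,.43],-13.4);go([.42,.3,.43],-13.4)"
```

```text
clock: 1.65
tool_pos: [0.1576, 0.6579, 0.4402]
orientation: [-179.3, 0.0, -13.4]
force: [-0.0, -0.9, 0.5]
opening: 0.0877
gripper_force: 0.0
rows: [0.681  0.3791 0.029 ] [-0.0041  0.0001 -0.0001] min rows 6
rows: [1.1275 0.958  0.0214] [-0.0041  0.0001 -0.0001] min rows 11
```

```bash
python3 -m inch '0.68 0.38 0 0 0 0;0.68 0.38 0 0 0 0;0.68 0.38 0 0 0 0;0.68 0.38 0 0 0 0;0.68 0.38 0 0 0 0;0.68 0.38 0 0 0 0;0.99 0.95 0 0 0 0;0.99 0.95 0 0 0 0;0.99 0.95 0 0 0 0;0.99 0.95 0 0 0 0' && python3 - <<'E'
from h import *
go([.37,.3,.30],0);go([.37,.1,.30],0)
E
```

```text
clock: 2.48
tool_pos: [0.3722, 0.3356, 0.4305]
orientation: [-180.0, -0.0, -13.4]
force: [1.3, -0.4, 0.9]
opening: 0.0879
gripper_force: 0.0
rows: [0.0204 0.1171 0.4351] [-0.0001 -0.0001 -0.0744] min rows 4
rows: [0.1747 0.7656 0.435 ] [-0.0001 -0.0001 -0.0744] min rows 7
```

```bash
python3 -m inch '0.02 0.117 0.43 0 0 -0.0744;0.02 0.117 0.43 0 0 -0.0744;0.02 0.117 0.43 0 0 -0.0744;0.02 0.117 0.43 0 0 -0.0744;0.02 0.117 0.43 0 0 -0.0744;0.02 0.117 0.43 0 0 -0.0744' && python3 - <<'E'
from h import *
save('wrist','w1')
P=camera_params('wrist')
for t in['packing_block','sleeve','slim_pin','stout_pin','short_spacer']:
    for k in landmark_of('wrist',t)[:3]: print(t,np.round(k['uv'],1),round(k['p'],2),np.round(onz('wrist',k['uv'],0),4))
E
```

```text
clock: 2.98
tool_pos: [0.3705, 0.303, 0.3034]
orientation: [-179.9, -0.1, -0.0]
force: [-0.2, -0.8, 1.9]
opening: 0.0874
gripper_force: 0.0
packing_block [406.6 108.9] 0.98 [0.4585 0.1153 0.    ]
sleeve [241.5  95. ] 0.68 [0.471  0.3558 0.    ]
slim_pin [412.4  49.2] 0.72 [0.5494 0.1071 0.    ]
stout_pin [212.8  26.7] 0.61 [0.5724 0.3957 0.    ]
```

View pics/w1.png

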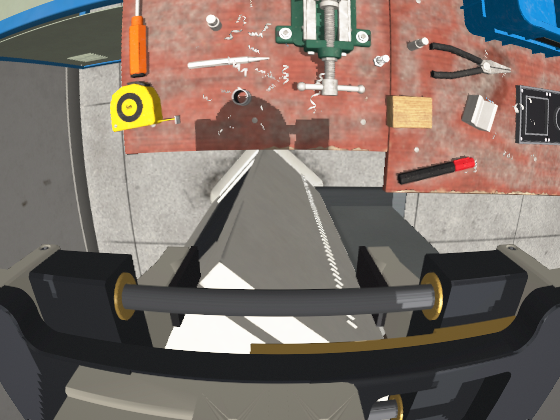

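The wrist view shows the sleeve with its bore at (240,96) and one pin at (212,20). Two small objects stand at (380,60) and (422,42) near the pliers, with the packing block at (410,111) and the V-block at (480,112). A pointed cabinet reaches almost to the table edge below the sleeve. I'll look from further right.

```bash
python3 -m inch '0.1 0.75 0 0 0 0;0.1 0.75 0 0 0 0;0.1 0.75 0 0 0 0;0.1 0.75 0 0 0 0;0.1 0.75 0 0 0 0;0.1 0.75 0 0 0 0;0.1 0.75 0 0 0 0;0.1 0.75 0.2 0 0 0;0.1 0.75 0.2 0 0 0;0.1 0.75 0.2 0 0 0' && python3 - <<'E'
from h import *
save('wrist','w2')
P=camera_params('wrist')
for t in['v_block','packing_block','slim_pin','stout_pin','short_spacer','pocket_v','pocket_sleeve','pocket_block','pocket_pin']:
    for k in landmark_of('wrist',t)[:3]: print(t,np.round(k['uv'],1),round(k['p'],2),np.round(onz('wrist',k['uv'],.004 if 'pocket' in t else 0),4))
E
```

```text
clock: 4.12
tool_pos: [0.3977, 0.0763, 0.2384]
orientation: [179.9, 0.3, -0.1]
force: [-0.7, 0.2, 0.1]
opening: 0.0879
gripper_force: 0.0
v_block [347.7 119. ] 0.73 [ 0.4691 -0.0088  0.    ]
packing_block [246.2 125.9] 0.72 [0.4601 0.117  0.    ]
slim_pin [253.1  46. ] 0.61 [0.56   0.1084 0.    ]
slim_pin [345.5 121.7] 0.31 [ 0.4668 -0.0053  0.    ]
stout_pin [51.8 60.1] 0.56 [0.5767 0.4029 0.    ]
short_spacer [489.8 123.5] 0.37 [ 0.48   -0.2223 -0.    ]
pocket_v [446.1 116.6] 0.97 [ 0.4819 -0.1437  0.004 ]
pocket_v [243.7 125.8] 0.52 [0.4602 0.1197 0.004 ]
pocket_sleeve [489.4 122. ] 0.57 [ 0.4815 -0.2183  0.004 ]
pocket_block [528.2 119.9] 0.67 [ 0.4933 -0.2977  0.004 ]
pocket_pin [558.2 120.6] 0.69 [ 0.5015 -0.3723  0.004 ]
```

View pics/w2.png

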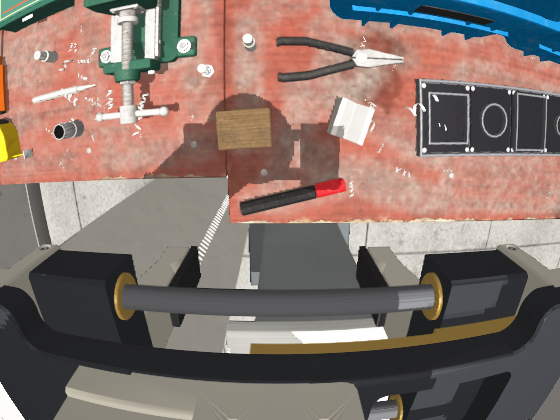

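The slim pin stands at (248,41), the bolt at (205,70), the packing block at (243,128), the V-block at (351,120) turned about 20°, and the tray at right. I'll take close views of the two blocks from two places.

```bash
cat >> h.py <<'E'
import json,os
def rec(things,fn='rec.json',cam='wrist'):
    D=json.load(open(fn)) if os.path.exists(fn) else []
    snapshot(cam);P={k:np.array(v).tolist() for k,v in camera_params(cam).items()}
    for t in things:
        L=landmark_of(cam,t);C=cut_out(cam,t)
        if not C or not L: print('none',t,len(L),len(C)); continue
        m=C[0]['pixels'].astype(np.uint8);c=max(cv2.findContours(m,0,2)[0],key=cv2.contourArea)
        D.append(dict(t=t,P=P,uv=list(map(float,L[0]['uv'])),c=cv2.approxPolyDP(c,1.5,True)[:,0].tolist(),full=c[:,0].tolist(),p=[L[0]['p'],C[0]['p']]))
        print(t,np.round(D[-1]['p'],2),'lm@0',np.round(onz(cam,L[0]['uv'],0,P)[:2],4),D[-1]['c'])
    json.dump(D,open(fn,'w'))
E
python3 -m inch '0 0.2 0.25 0 0 0;0 0.2 0.25 0 0 0;0 0.2 0.25 0 0 0;0 0.2 0.25 0 0 0;0 0.2 0.25 0 0 0' >/dev/null; python3 - <<'E'
from h import *
print(get_obs()['tool_pos'])
rec(['v_block','packing_block'])
save('wrist','w3')
E
python3 -m inch '0 -0.25 0 0 0 0;0 -0.25 0 0 0 0;0 -0.25 0 0 0 0;0 -0.25 0 0 0 0;0 -0.25 0 0 0 0'; python3 - <<'E'
from h import *
rec(['v_block','packing_block']);save('wrist','w4')
D=json.load(open('rec.json'))
for t in('v_block','packing_block'):
    x,e=tri([ray('wrist',d['uv'],d['P']) for d in D if d['t']==t]);print(t,np.round(x,4),e)
a=cv2.imread('pics/w3.png')[40:240,130:530];b=cv2.imread('pics/w4.png')[40:240,130:530]
cv2.imwrite('pics/w34.png',cv2.resize(np.vstack([a,b]),None,fx=1.5,fy=1.5))
E
```

```text
[0.39978978 0.0166549  0.16667804]
v_block [0.91 0.74] lm@0 [ 0.4638 -0.0059] [[293, 98], [287, 109], [277, 141], [280, 144], [297, 147], [317, 156], [319, 155], [333, 110]]
packing_block [0.89 0.61] lm@0 [0.4541 0.116 ] [[208, 115], [189, 114], [144, 120], [143, 127], [148, 164], [155, 165], [158, 163], [191, 162], [208, 159], [212, 155]]
clock: 5.75
tool_pos: [0.3995, 0.0924, 0.1667]
orientation: [-180.0, -0.0, 0.1]
force: [-0.7, 0.4, -0.1]
opening: 0.0878
gripper_force: 0.0
v_block [0.84 0.93] lm@0 [ 0.4658 -0.0094] [[368, 100], [364, 106], [353, 140], [396, 158], [401, 148], [410, 115], [402, 110], [390, 108], [379, 101]]
packing_block [0.9  0.63] lm@0 [0.4559 0.1168] [[285, 113], [277, 111], [221, 116], [219, 128], [223, 161], [243, 162], [286, 158]]
v_block [ 0.4656 -0.0047  0.0149] [0.0009304068395952244, 0.0009304068395952659]
packing_block [ 0.4547  0.117  -0.0033] [0.0008715531203779615, 0.0008715531203780124]
```

View pics/w34.png

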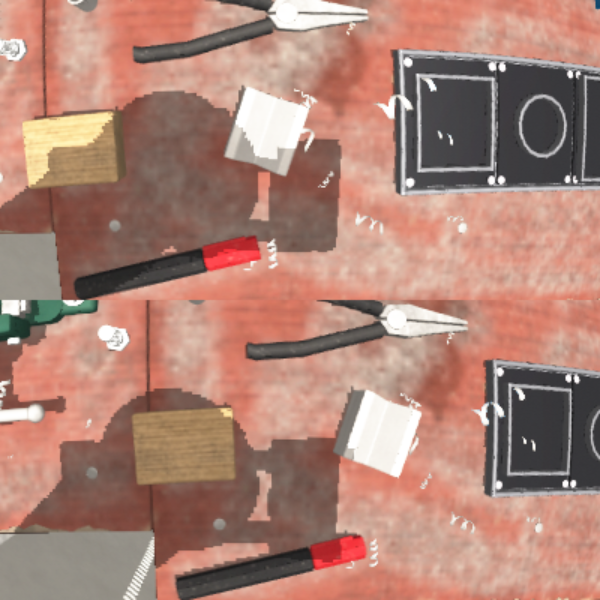

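The crops show the V-block groove running roughly along world x, turned about -17°, and the packing block nearly square to the axes. I'll fit box silhouettes to both views with the height left free.

```bash
cat >> h.py <<'E'
from scipy.optimize import minimize
def proj(X,P,cam='wrist'):
    K=np.array(P['mtx']);Xc=X@cv2.Rodrigues(np.array(P['rvec']))[0].T+np.array(P['tvec']).ravel()
    if cam!='wrist': q=Xc[:,:2]/Xc[:,2:]
    else:
        r=np.hypot(Xc[:,0],Xc[:,1]);q=Xc[:,:2]/r[:,None]*np.arctan2(r,Xc[:,2])[:,None]
    return q*[K[0,0],K[1,1]]+K[:2,2]
def fit(t,dims,x0,fn='rec.json',fixh=None):
    """dims (lx,ly) box or (d,) cylinder; x0=[x,y,h,yaw]; silhouette fit"""
    D=[d for d in json.load(open(fn)) if d['t']==t]
    M=[]
    for d in D:
        m=np.zeros((420*2,560*2),np.uint8);cv2.fillPoly(m,[np.array(d['full'])*2],1);M.append(m)
    if len(dims)==2: b=np.array([[i,j] for i in(-.5,.5) for j in(-.5,.5)])*dims
    else: a=np.linspace(0,2*np.pi,25)[:-1];b=np.c_[np.cos(a),np.sin(a)]*dims[0]/2
    def cost(v):
        x,y,h=v[:3];w=v[3] if len(v)>3 else 0
        if fixh: h=fixh
        c,s=np.cos(w),np.sin(w);q=b@np.array([[c,s],[-s,c]])+[x,y];z=np.zeros((len(q),1))
        X=np.r_[np.c_[q,z],np.c_[q,z+h]];tot=0
        for d,m in zip(D,M):
            k=cv2.convexHull(np.round(proj(X,d['P'])*2*16).astype(np.int32));n=np.zeros_like(m);cv2.fillConvexPoly(n,k,1,8,4)
            tot+=1-(n&m).sum()/max(1,(n|m).sum())
        return tot/len(D)
    S=np.array([x0]+[np.array(x0)+np.eye(len(x0))[i]*[.012,.012,.012,.25][i] for i in range(len(x0))])
    r=minimize(cost,x0,method='Nelder-Mead',options=dict(initial_simplex=S,xatol=1e-5,fatol=1e-5))
    print(t,np.round(r.x[:3],4),'yaw',np.round(np.degrees(r.x[3:]),1),'1-IoU',round(r.fun,3),'n',len(D));return r.x
E
python3 - <<'E'
from h import *
for f in(None,.03):fit('v_block',(.045,.04),[.466,-.007,.03,-.3],fixh=f)
for f in(None,.028):fit('packing_block',(.045,.062),[.455,.117,.03,-.03],fixh=f)
print(get_obs()['tool_pos'])
go([.466,-.007,.15],-17)
E
```

```text
v_block [ 0.4647 -0.0079  0.0271] yaw [-17.3] 1-IoU 0.065 n 2
v_block [ 0.4648 -0.008   0.0398] yaw [-17.4] 1-IoU 0.068 n 2
packing_block [0.4544 0.1163 0.024 ] yaw [2.8] 1-IoU 0.053 n 2
packing_block [0.4548 0.1154 0.0358] yaw [3.1] 1-IoU 0.063 n 2
[0.39966863 0.09149507 0.16661786]
rows: [0.2215 0.3281 0.0554] [-0.     -0.      0.0941] min rows 3
```

```bash
python3 -m inch '0.217 0.332 0.05 0 0 0.097;0.217 0.332 0.05 0 0 0.097;0.217 0.332 0.05 0 0 0.097;0.217 0.332 0.05 0 0 0.097;0.217 0.332 0.29 0 0 0.097;0.217 0.332 0.29 0 0 0.097;0.217 0.332 0.29 0 0 0.097;0.217 0.332 0.29 0 0 0.097' -1;python3 - <<'E'
from h import *
rec(['v_block','pocket_v','pocket_sleeve'],'rec2.json');save('wrist','w5')
go([.4648,-.008,.010],-17.3)
E
```

```text
clock: 6.72
tool_pos: [0.4638, -0.0085, 0.0789]
orientation: [179.8, 0.2, -17.5]
force: [-0.2, 0.7, 0.9]
opening: 0.0875
gripper_force: 0.0
v_block [0.91 0.81] lm@0 [ 0.466  -0.0081] [[251, 187], [248, 196], [250, 256], [257, 258], [278, 249], [293, 256], [303, 258], [305, 256], [305, 218], [307, 211], [307, 197], [304, 188]]
pocket_v [0.8  0.94] lm@0 [ 0.4747 -0.1442] [[461, 87], [427, 96], [381, 113], [391, 150], [400, 157], [395, 163], [405, 194], [407, 209], [412, 220], [454, 204], [483, 190], [474, 138]]
none pocket_sleeve 1 0
rows: [-0.0012  0.0033  0.2353] [-0.0004 -0.0005 -0.0008] min rows 2
```

```bash
python3 -m inch '0 0.003 0.12 0 0 0;0 0.003 0.18 0 0 0;0 0.003 0.226 0 0 0;0 0.003 0.226 0 0 0;0 0.003 0.226 0 0 0' && python3 -m inch '0 0 0 0 0 0;0 0 0 0 0 0;0 0 0 0 0 0;0 0 0 0 0 0;0 0 0 0 0 0;0 0 0 0 0 0;0 0 0 0 0 0;0 0 0 0 0 0' 0.4
```

```text
clock: 7.53
tool_pos: [0.4643, -0.0085, 0.0118]
orientation: [179.9, 0.1, -17.4]
force: [0.4, -0.2, 0.5]
opening: 0.0876
gripper_force: 0.0
clock: 8.2
tool_pos: [0.4645, -0.0085, 0.0118]
orientation: [180.0, 0.0, -17.5]
force: [-2.1, -3.3, 3.8]
opening: 0.0399
gripper_force: 3.4
```

```bash
python3 -m inch '0 0 0 0 0 0;0 0 0 0 0 0;0 0 0 0 0 0;0 0 0 0 0 0' 1 && python3 -m inch '0 0 -0.1 0 0 0;0 0 -0.2 0 0 0;0 0 -0.3 0 0 0;0 0 -0.3 0 0 0;0 0 -0.3 0 0 0'; python3 - <<'E'
from h import *
go([.40,-.17,.16],0)
E
```

```text
clock: 8.53
tool_pos: [0.4645, -0.0085, 0.0118]
orientation: [180.0, 0.0, -17.5]
force: [-1.0, 0.1, 3.3]
opening: 0.0399
gripper_force: 30.0
clock: 8.95
tool_pos: [0.4653, -0.008, 0.1029]
orientation: [-179.9, -0.1, -17.5]
force: [0.1, -0.6, -3.9]
opening: 0.0395
gripper_force: 30.0
rows: [-0.0448  0.58   -0.1919] [-0.0007 -0.0009 -0.0971] min rows 5
```

```bash
python3 -m inch '-0.045 0.58 -0.2 0 0 -0.097;-0.045 0.58 -0.2 0 0 -0.097;-0.045 0.58 -0.2 0 0 -0.097;-0.045 0.58 -0.2 0 0 -0.097;-0.045 0.58 -0.2 0 0 -0.097;-0.045 0.58 -0.2 0 0 -0.097;-0.045 0.58 -0.2 0 0 -0.097' >/dev/null; cat > pk.py <<'E'
from h import *
snapshot('wrist');P={k:np.array(v).tolist() for k,v in camera_params('wrist').items()}
D=json.load(open('pk.json')) if os.path.exists('pk.json') else []
for t in('pocket_v','pocket_sleeve','pocket_block','pocket_pin'):
    for k in landmark_of('wrist',t)[:1]:
        D.append((t,k['uv'] if isinstance(k['uv'],list) else list(map(float,k['uv'])),P)); print(t,round(k['p'],2),np.round(k['uv']),np.round(onz('wrist',k['uv'],.004,P),4))
json.dump(D,open('pk.json','w'))
for t in('pocket_v','pocket_sleeve','pocket_block','pocket_pin'):
    r=[ray('wrist',u,p) for n,u,p in D if n==t]
    if len(r)>1: x,e=tri(r);print(t,np.round(x,4),np.round(e,4))
E
python3 pk.py;python3 -m inch '0 0.45 0 0 0 0;0 0.45 0 0 0 0;0 0.45 0 0 0 0;0 0.45 0 0 0 0;0 0.45 0 0 0 0;0 0.45 0 0 0 0'; python3 pk.py;python3 -c "
from h import *
save('wrist','w6')"
```

```text
pocket_v 0.83 [249. 113.] [ 0.4744 -0.1422  0.004 ]
pocket_block 0.8 [400. 106.] [ 0.4856 -0.2923  0.004 ]
pocket_pin 0.67 [465. 105.] [ 0.4938 -0.37    0.004 ]
clock: 10.28
tool_pos: [0.3992, -0.3052, 0.1607]
orientation: [-180.0, 0.1, -0.1]
force: [0.0, -0.3, -2.4]
opening: 0.0395
gripper_force: 30.0
pocket_v 0.73 [118. 121.] [ 0.4748 -0.1381  0.004 ]
pocket_sleeve 0.62 [190. 110.] [ 0.4803 -0.2182  0.004 ]
pocket_block 0.77 [267.  99.] [ 0.4891 -0.2942  0.004 ]
pocket_pin 0.62 [343.  95.] [ 0.4943 -0.3669  0.004 ]
pocket_v [ 0.4748 -0.143   0.0134] [0.0002 0.0002]
pocket_block [ 4.874e-01 -2.941e-01 -2.000e-04] [0.0018 0.0018]
pocket_pin [ 0.4937 -0.3655  0.0111] [0.0002 0.0002]
```

View pics/w6.png

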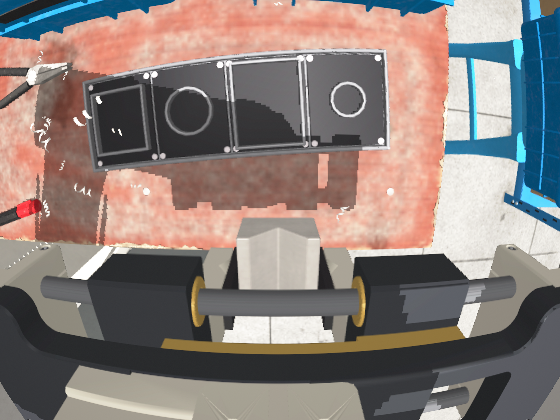

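The wrist view shows the tray pockets at (120,121), (189,110), (267,102) and (347,98), with the V-block held square in the fingers. The tub edge runs along the top of the image. I'll check how far the tub rim reaches towards the tray, since the gripper body has to clear it.

```bash
python3 - <<'E'
from h import *
for n,s,t in(('R tub FL rim',(370,190),(374,203)),('R tub FR rim',(468,240),(475,203)),('L tub FL rim',(272,175),(271,203)),('Rtub FR bottom',(462,278),(468,208))):
    x,e=tri([ray('scene',s),ray('top',t)]);print(n,np.round(x,3),np.round(e,3))
for z in(0,.05,.15): print(z,np.round(onz('top',(420,207),z),3),np.round(onz('wrist',(250,14),z),3),np.round(onz('wrist',(400,4),z),3))
go([.4743,-.1417,.06],4.9);go([.4743,-.1417,.06],-175.1)
E
```

```text
R tub FL rim [ 0.586 -0.235  0.164] [0.011 0.011]
R tub FR rim [ 0.576 -0.469  0.135] [0.015 0.015]
L tub FL rim [0.591 0.023 0.131] [0.006 0.006]
Rtub FR bottom [ 0.569 -0.483  0.052] [0.02 0.02]
0 [ 0.587 -0.392  0.   ] [ 0.576 -0.277  0.   ] [ 0.597 -0.428  0.   ]
0.05 [ 0.582 -0.375  0.05 ] [ 0.561 -0.281  0.05 ] [ 0.579 -0.409  0.05 ]
0.15 [ 0.571 -0.342  0.15 ] [ 0.532 -0.289  0.15 ] [ 0.543 -0.37   0.15 ]
rows: [ 0.2495 -0.5422  0.34  ] [ 0.     -0.0001 -0.0267] min rows 5
rows: [ 0.2495 -0.5422  0.34  ] [-2.000e-04 -0.000e+00  9.733e-01] min rows 25
```

```bash
python3 -c "
import cv2
a=cv2.imread('pics/scene0.png')[110:320,260:520];cv2.imwrite('pics/c1.png',cv2.resize(a,None,fx=2.8,fy=2.8,interpolation=2))"
```

```text
(no output)
```

View pics/c1.png

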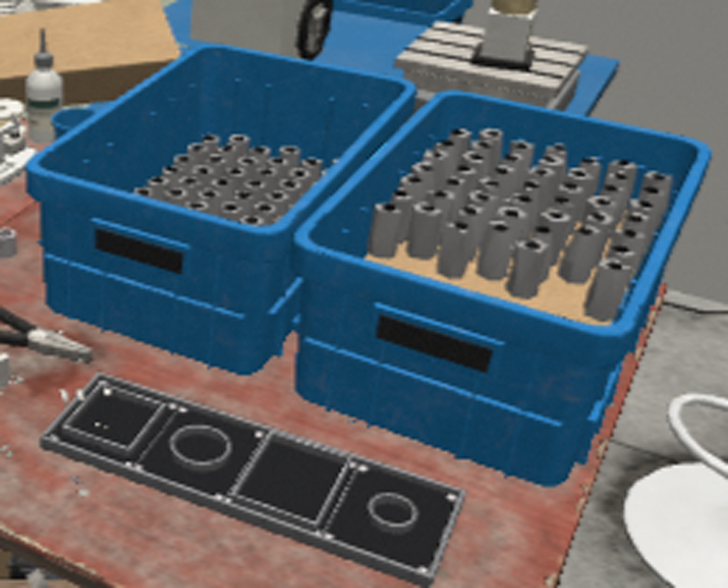

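The tub rim stands at about x = 0.575, so the gripper fits at yaw 4.9° over all the pockets. Next I'll move the V-block over its pocket.

```bash
python3 -m inch '0.25 -0.542 0 0 0 -0.0267;0.25 -0.542 0 0 0 -0.0267;0.25 -0.542 0 0 0 -0.0267;0.25 -0.542 0 0 0 -0.0267;0.25 -0.542 0 0 0 -0.0267;0.25 -0.542 0.34 0 0 -0.0267;0.25 -0.542 0.34 0 0 -0.0267;0.25 -0.542 0.34 0 0 -0.0267;0.25 -0.542 0.34 0 0 -0.0267;0.25 -0.542 0.34 0 0 -0.0267';python3 -c "
from h import *
save('wrist','w7')
go([.4743,-.1417,.0195],4.9)"
```

```text
clock: 11.42
tool_pos: [0.4741, -0.1426, 0.0596]
orientation: [180.0, 0.1, 4.9]
force: [-0.0, -0.0, -2.7]
opening: 0.0396
gripper_force: 30.0
rows: [-0.0034 -0.0035  0.1379] [ 0.0002 -0.0003 -0.0002] min rows 1
```

View pics/w7.png

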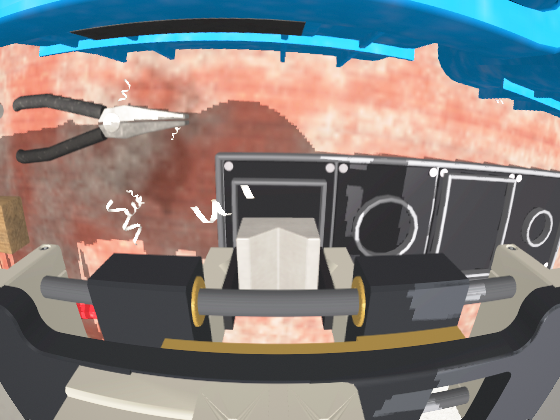

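The V-block is square over the V pocket, whose inner wall runs from (233,180) to (327,180) and is centred on the block's column of 279. I'll lower it.

```bash
python3 -m inch '0 0 0.07 0 0 0;0 0 0.1 0 0 0;0 0 0.12 0 0 0;0 0 0.135 0 0 0;0 0 0.135 0 0 0;0 0 0.135 0 0 0'
```

```text
clock: 11.97
tool_pos: [0.4748, -0.1428, 0.0198]
orientation: [180.0, -0.0, 4.8]
force: [-1.0, -0.5, -3.0]
opening: 0.0398
gripper_force: 30.0
```

```bash
python3 -m inch '0 0 0.003 0 0 0;0 0 0.003 0 0 0;0 0 0.003 0 0 0' && python3 -m inch '0 0 0.003 0 0 0;0 0 0.003 0 0 0;0 0 0.003 0 0 0;0 0 0.003 0 0 0' -0.27 && python3 -m inch '0 0 -0.1 0 0 0;0 0 -0.2 0 0 0;0 0 -0.4 0 0 0;0 0 -0.4 0 0 0;0 0 -0.4 0 0 0;0 0 -0.4 0 0 0' && python3 -c "
from h import *
go([.4548,.116,.14],3)"
```

```text
clock: 12.22
tool_pos: [0.4749, -0.1428, 0.0189]
orientation: [180.0, -0.1, 4.8]
force: [0.6, 0.1, -2.5]
opening: 0.0397
gripper_force: 30.0
clock: 12.55
tool_pos: [0.4746, -0.1428, 0.0176]
orientation: [180.0, -0.0, 4.8]
force: [-0.8, 0.7, 0.4]
opening: 0.0549
gripper_force: 0.0
clock: 13.05
tool_pos: [0.4752, -0.1427, 0.1389]
orientation: [-180.0, -0.2, 4.8]
force: [0.0, -0.6, -0.8]
opening: 0.0555
gripper_force: 0.0
rows: [ 0.0045 -0.8649 -0.0034] [-0.0001 -0.0011  0.01  ] min rows 7
```

The V-block was released cleanly. Before working near the packing block and sleeve, I'll work out the height of the cabinet edge from views w1 and w2.

```bash
python3 - <<'E'
from h import *
P=json.load(open('rec.json'))[0]['P'];R=cv2.Rodrigues(np.array(P['rvec']))[0]
c0=-R.T@np.array(P['tvec']).ravel();off=c0-np.array([.39979,.01665,.16668])
def rr(uv,tcp):
    o,d=ray('wrist',uv,P);return np.array(tcp)+off,d
T1=(.3705,.303,.3034);T2=(.3977,.0763,.2384)
# line: plane from each view
a=[rr(u,T1) for u in((307,188),(345,318))];b=[rr(u,T2) for u in((226,200),(202,255))]
n1=np.cross(a[0][1],a[1][1]);n2=np.cross(b[0][1],b[1][1])
for o,d in a:
    s=n2@(b[0][0]-o)/(n2@d);print('edge from w1',np.round(o+s*d,3))
for o,d in b:
    s=n1@(a[0][0]-o)/(n1@d);print('edge from w2',np.round(o+s*d,3))
print(off)
# tip of cabinet seen in w1, against w0
E
```

```text
edge from w1 [ 0.227  0.221 -0.43 ]
edge from w1 [0.202 0.219 0.133]
edge from w2 [ 0.229  0.221 -0.463]
edge from w2 [ 0.214  0.22  -0.145]
[0.08240591 0.00154976 0.15868841]
```

```bash
python3 -m inch '0.004 -0.865 0 0 0 0.51;0.004 -0.865 0 0 0 0.51;0.004 -0.865 0 0 0 0.51;0.004 -0.865 0 0 0 0.51;0.004 -0.865 0 0 0 0.51;0.004 -0.865 0 0 0 0.51;0.004 -0.865 0 0 0 0.51;0.004 -0.865 0 0 0 0.51;0.004 -0.865 0 0 0 0.51;0.004 -0.865 0 0 0 0.51' -0.6 >/dev/null;python3 -c "
from h import *
go([.4548,.116,.08],-87.0)"
```

```text
rows: [ 0.0053 -0.0046  0.187 ] [ 0.0008 -0.0002  0.1536] min rows 4
```

```bash
python3 -m inch '0 0 0 0 0 0.147;0 0 0 0 0 0.147;0 0 0 0 0 0.147;0 0 0 0 0 0.147;0 0 0 0 0 0.147;0 0 0.187 0 0 0.147;0 0 0.187 0 0 0.147;0 0 0.187 0 0 0.147';python3 -c "
from h import *
go([.4548,.116,.08],-87.0)
rec(['packing_block'],'rec3.json')
fit('packing_block',(.045,.062),[.455,.116,.028,.05],'rec3.json',fixh=.028)
save('wrist','w8')
"
```

```text
clock: 14.55
tool_pos: [0.4511, 0.1141, 0.0776]
orientation: [179.6, -0.2, -85.5]
force: [-0.8, 0.5, 0.4]
opening: 0.0701
gripper_force: 0.0
rows: [-0.0052 -0.0126 -0.0081] [ 0.0021 -0.0011  0.0086] min rows 1
packing_block [0.66 0.62] lm@0 [0.4567 0.1166] [[246, 179], [241, 189], [242, 266], [244, 268], [301, 268], [307, 199], [305, 183], [300, 179], [293, 180], [276, 177]]
packing_block [0.4556 0.1164 0.0356] yaw [2.3] 1-IoU 0.045 n 1
```

View pics/w8.png

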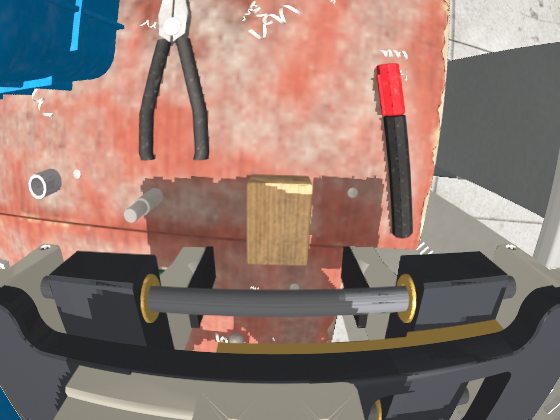

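The view shows the packing block at (278,222) between the fingers, the slim pin at (143,205), the spacer at (44,185), and the pliers and marker clear of the fingers. I'll correct slightly and descend.

```bash
python3 -m inch '-0.005 -0.015 0 0 0 0.01;-0.005 -0.015 0.12 0 0 0.01;-0.005 -0.015 0.18 0 0 0.01;-0.005 -0.015 0.22 0 0 0.01;-0.005 -0.015 0.22 0 0 0.01;-0.005 -0.015 0.22 0 0 0.01'
```

```text
clock: 15.25
tool_pos: [0.4587, 0.118, 0.016]
orientation: [-180.0, 0.0, -87.3]
force: [1.2, 0.3, 0.5]
opening: 0.0701
gripper_force: 0.0
```

```bash
python3 -m inch '0.006 0.01 0.018 0 0 0;0.006 0.01 0.018 0 0 0;0.006 0.01 0.018 0 0 0' && python3 -m inch '0 0 0 0 0 0;0 0 0 0 0 0;0 0 0 0 0 0;0 0 0 0 0 0;0 0 0 0 0 0;0 0 0 0 0 0;0 0 0 0 0 0;0 0 0 0 0 0' 1 && python3 -m inch '0 0 -0.1 0 0 0;0 0 -0.2 0 0 0;0 0 -0.3 0 0 0;0 0 -0.42 0 0 0;0 0 -0.42 0 0 0;0 0 -0.42 0 0 0' && python3 -c "
from h import *
go([.4873,-.2932,.14],4.9)"
```

```text
clock: 15.5
tool_pos: [0.4555, 0.116, 0.0107]
orientation: [-179.9, 0.0, -87.4]
force: [0.1, 0.1, 0.2]
opening: 0.0705
gripper_force: 0.0
clock: 16.17
tool_pos: [0.4554, 0.1159, 0.0101]
orientation: [-180.0, 0.0, -87.4]
force: [-2.1, 1.0, 3.6]
opening: 0.0446
gripper_force: 30.0
clock: 16.67
tool_pos: [0.4564, 0.1166, 0.1379]
orientation: [-179.8, 0.2, -87.4]
force: [-0.2, -0.0, -2.3]
opening: 0.0446
gripper_force: 30.0
rows: [ 1.3694 -0.0406 -0.0108] [-1.700e-03 -3.000e-04 -5.127e-01] min rows 13
```

```bash
python3 -m inch '0.9 0 -0.1 0 0 -0.4;0.9 0 -0.1 0 0 -0.4;0.9 0 -0.1 0 0 -0.4;0.9 0 -0.1 0 0 -0.4;0.9 0 -0.1 0 0 -0.4;0.9 0 -0.1 0 0 -0.4;0.9 0 -0.1 0 0 -0.4;0.9 0 -0.1 0 0 -0.4;0.9 0 -0.1 0 0 -0.4;0.9 0 -0.1 0 0 -0.4' && python3 -c "
from h import *
go([.4873,-.2932,.14],4.9)"
```

```text
clock: 17.5
tool_pos: [0.4666, -0.1554, 0.1642]
orientation: [179.9, 0.2, -23.0]
force: [1.1, 0.6, -0.8]
opening: 0.0448
gripper_force: 30.0
rows: [0.2432 0.396  0.0805] [ 1.000e-04  9.000e-04 -1.549e-01] min rows 4
```

```bash
python3 -m inch '0 0 0 0 0 0;0 0 0 0 0 0' && python3 -c "
from h import *
go([.4873,-.2932,.10],4.9)"
```

```text
clock: 17.67
tool_pos: [0.4669, -0.154, 0.1647]
orientation: [180.0, 0.1, -23.4]
force: [1.1, 0.4, -0.8]
opening: 0.0447
gripper_force: 30.0
rows: [0.2472 0.3988 0.2155] [ 1.000e-04  7.000e-04 -1.572e-01] min rows 4
```

```bash
python3 -m inch '0.247 0.399 0 0 0 -0.157;0.247 0.399 0 0 0 -0.157;0.247 0.399 0 0 0 -0.157;0.247 0.399 0 0 0 -0.157;0.247 0.399 0.2 0 0 -0.157;0.247 0.399 0.3 0 0 -0.157;0.247 0.399 0.34 0 0 -0.157;0.247 0.399 0.34 0 0 -0.157;0.247 0.399 0.34 0 0 -0.157;0.247 0.399 0.34 0 0 -0.157' && python3 -c "
from h import *
go([.4873,-.2932,.0185],4.9);save('wrist','w9')"
```

```text
clock: 18.5
tool_pos: [0.49, -0.2931, 0.0652]
orientation: [179.9, -0.1, 5.1]
force: [0.4, -0.5, 0.3]
opening: 0.045
gripper_force: 30.0
rows: [-0.0091 -0.0006  0.1558] [ 0.0003 -0.0004  0.001 ] min rows 2
```

View pics/w9.png

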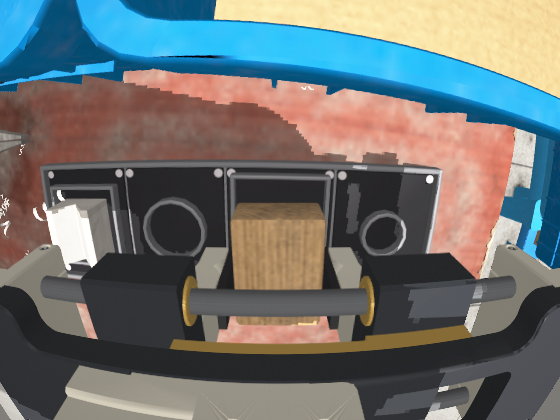

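The packing block (columns 233-325) is centred between the block pocket walls (228 and 332), and the V-block is sitting in its pocket at left. I'll lower the packing block.

```bash
python3 -m inch '-0.009 0 0.05 0 0 0;-0.009 0 0.1 0 0 0;-0.009 0 0.13 0 0 0;-0.009 0 0.15 0 0 0;-0.009 0 0.15 0 0 0;-0.009 0 0.15 0 0 0'
```

```text
clock: 19.05
tool_pos: [0.4866, -0.2934, 0.0196]
orientation: [180.0, -0.0, 5.1]
force: [0.8, 0.2, 0.0]
opening: 0.0449
gripper_force: 30.0
```

```bash
python3 -m inch '0 0 0.006 0 0 0;0 0 0.006 0 0 0;0 0 0.006 0 0 0' && python3 -m inch '0 0 0.006 0 0 0;0 0 0.006 0 0 0;0 0 0.006 0 0 0;0 0 0.006 0 0 0' -0.32 && python3 -m inch '0 0 -0.1 0 0 0;0 0 -0.2 0 0 0;0 0 -0.35 0 0 0;0 0 -0.5 0 0 0;0 0 -0.5 0 0 0;0 0 -0.5 0 0 0' && python3 -c "
from h import *
go([.555,.20,.17],-90)"
```

```text
clock: 19.3
tool_pos: [0.4864, -0.2934, 0.0176]
orientation: [180.0, -0.0, 5.1]
force: [-0.7, -0.2, -0.1]
opening: 0.0448
gripper_force: 30.0
clock: 19.63
tool_pos: [0.4861, -0.2933, 0.0154]
orientation: [180.0, -0.0, 5.1]
force: [0.3, -0.7, 0.4]
opening: 0.0571
gripper_force: 0.0
clock: 20.13
tool_pos: [0.4882, -0.294, 0.1697]
orientation: [179.8, -0.4, 5.1]
force: [-1.0, 0.1, -0.8]
opening: 0.0581
gripper_force: 0.0
rows: [ 0.3692 -1.6202 -0.0032] [-0.0012 -0.0025  0.5286] min rows 14
```

```bash
python3 -m inch '0.09 -0.95 0 0 0 0.5;0.09 -0.95 0 0 0 0.5;0.09 -0.95 0 0 0 0.5;0.09 -0.95 0 0 0 0.5;0.09 -0.95 0 0 0 0.5;0.09 -0.95 0 0 0 0.5;0.09 -0.95 0 0 0 0.5;0.09 -0.95 0 0 0 0.5;0.09 -0.95 0 0 0 0.5;0.09 -0.95 0 0 0 0.5' -0.5 && python3 -c "
from h import *
go([.555,.107,.17],-90)"
```

```text
clock: 20.97
tool_pos: [0.4871, -0.0052, 0.1647]
orientation: [180.0, 0.0, -59.8]
force: [-0.1, -0.4, -0.6]
opening: 0.0659
gripper_force: 0.0
rows: [-0.2096 -0.3834 -0.018 ] [3.000e-04 1.000e-04 1.675e-01] min rows 5
```

```bash
python3 -m inch '-0.323 -0.188 -0.02 0 0 0.167;-0.323 -0.188 -0.02 0 0 0.167;-0.323 -0.188 -0.02 0 0 0.167;-0.323 -0.188 -0.02 0 0 0.167;-0.21 -0.383 -0.02 0 0 0.167;-0.21 -0.383 -0.02 0 0 0.167;-0.21 -0.383 -0.02 0 0 0.167;-0.21 -0.383 -0.02 0 0 0.167;-0.21 -0.383 -0.02 0 0 0.167' && python3 - <<'E'
from h import *
rec(['slim_pin'],'rec4.json')
go([.555,.107,.11],-90)
E
```

```text
clock: 21.72
tool_pos: [0.554, 0.1049, 0.1702]
orientation: [179.9, -0.0, -89.8]
force: [-0.4, -0.8, -0.4]
opening: 0.0658
gripper_force: 0.0
slim_pin [0.81 0.64] lm@0 [0.5574 0.1107] [[278, 183], [272, 186], [273, 204], [276, 208], [282, 207], [285, 196], [283, 186]]
rows: [-0.0063 -0.0032  0.2043] [ 0.0001 -0.      0.0015] min rows 2
```

```bash
python3 -m inch '-0.015 -0.01 0.2 0 0 0;-0.015 -0.01 0.2 0 0 0;-0.015 -0.01 0.2 0 0 0;-0.015 -0.01 0.2 0 0 0;-0.015 -0.01 0.2 0 0 0' && python3 - <<'E'
from h import *
rec(['slim_pin'],'rec4.json');save('wrist','w10')
D=json.load(open('rec4.json'));print(tri([ray('wrist',d['uv'],d['P']) for d in D]))
for f in(None,.05):fit('slim_pin',(.0125,),[.557,.11,.05],'rec4.json',fixh=f)
E
```

```text
clock: 22.28
tool_pos: [0.5585, 0.1101, 0.113]
orientation: [-179.9, 0.0, -89.7]
force: [-0.3, 0.3, -0.2]
opening: 0.0657
gripper_force: 0.0
slim_pin [0.72 0.68] lm@0 [0.5526 0.1091] [[284, 193], [278, 196], [276, 208], [279, 223], [288, 225], [292, 221], [292, 206], [290, 196]]
(array([0.55541474, 0.09422806, 0.05611072]), [0.0022022661048151444, 0.002202266104815268])
slim_pin [0.5537 0.1085 0.0445] yaw [] 1-IoU 0.108 n 2
slim_pin [0.5538 0.1068 0.0561] yaw [] 1-IoU 0.152 n 2
```

View pics/w10.png

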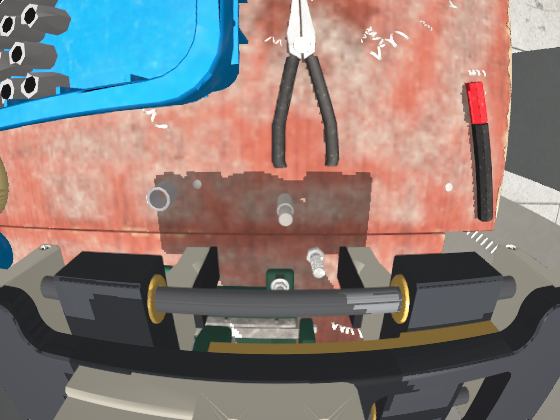

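The slim pin stands at (286,209) with its top at (286,220), nearly centred between the fingers. The spacer at (158,198), the bolt at (317,262) and the vice base are outside the finger paths, so I'll centre and descend.

```bash
python3 -m inch '0.006 0.014 0 0 0 0;0.006 0.014 0 0 0 0;0.006 0.014 0.1 0 0 0;0.006 0.014 0.2 0 0 0;0.006 0.014 0.28 0 0 0;0.006 0.014 0.325 0 0 0;0.006 0.014 0.325 0 0 0;0.006 0.014 0.325 0 0 0' && python3 -m inch '0 0 0 0 0 0;0 0 0 0 0 0;0 0 0 0 0 0;0 0 0 0 0 0;0 0 0 0 0 0;0 0 0 0 0 0;0 0 0 0 0 0;0 0 0 0 0 0;0 0 0 0 0 0;0 0 0 0 0 0' 1
```

```text
clock: 23.15
tool_pos: [0.5534, 0.1078, 0.0136]
orientation: [179.9, -0.1, -89.7]
force: [0.1, -0.3, 0.7]
opening: 0.0656
gripper_force: 0.0
clock: 23.98
tool_pos: [0.5537, 0.108, 0.0139]
orientation: [180.0, -0.0, -89.7]
force: [0.0, 0.7, 1.0]
opening: 0.0126
gripper_force: 30.0
```

```bash
python3 -m inch '0 0 -0.1 0 0 0;0 0 -0.2 0 0 0;0 0 -0.3 0 0 0;0 0 -0.4 0 0 0;0 0 -0.55 0 0 0;0 0 -0.55 0 0 0;0 0.2 -0.6 0 0 0;0 0.2 -0.6 0 0 0;0 0.2 -0.6 0 0 0' && python3 -m inch '0.95 0.05 0 0 0 -0.4;0.95 0.05 0 0 0 -0.4;0.95 0.05 0 0 0 -0.4;0.95 0.05 0 0 0 -0.4;0.95 0.05 0 0 0 -0.4;0.95 0.05 0 0 0 -0.4;0.95 0.05 0 0 0 -0.4;0.95 0.05 0 0 0 -0.4;0.95 0.05 0 0 0 -0.4;0.95 0.05 0 0 0 -0.4' && python3 -c "
from h import *
go([.4938,-.3689,.11],4.9)"
```

```text
clock: 24.73
tool_pos: [0.4909, 0.1074, 0.1949]
orientation: [-180.0, 0.1, -89.7]
force: [-0.4, -0.6, -0.8]
opening: 0.0122
gripper_force: 30.0
clock: 25.57
tool_pos: [0.4797, -0.1792, 0.1933]
orientation: [180.0, 0.0, -24.1]
force: [-1.0, 0.0, -1.0]
opening: 0.0122
gripper_force: 30.0
rows: [0.3011 0.558  0.2778] [ 1.00e-04  2.00e-04 -1.61e-01] min rows 5
```

```bash
python3 -m inch '0.3 0.558 0 0 0 -0.161;0.3 0.558 0 0 0 -0.161;0.3 0.558 0 0 0 -0.161;0.3 0.558 0 0 0 -0.161;0.3 0.558 0 0 0 -0.161;0.3 0.558 0.2 0 0 -0.161;0.3 0.558 0.33 0 0 -0.161;0.3 0.558 0.33 0 0 -0.161;0.3 0.558 0.33 0 0 -0.161;0.3 0.558 0.33 0 0 -0.161' && python3 -c "
from h import *
go([.4938,-.3689,.0225],4.9);save('wrist','w11')"
```

```text
clock: 26.4
tool_pos: [0.493, -0.3671, 0.0941]
orientation: [-180.0, 0.1, 4.7]
force: [0.7, -0.7, 0.6]
opening: 0.0125
gripper_force: 30.0
rows: [0.0028 0.0062 0.2386] [-0.0002  0.0007 -0.0009] min rows 2
```

View pics/w11.png

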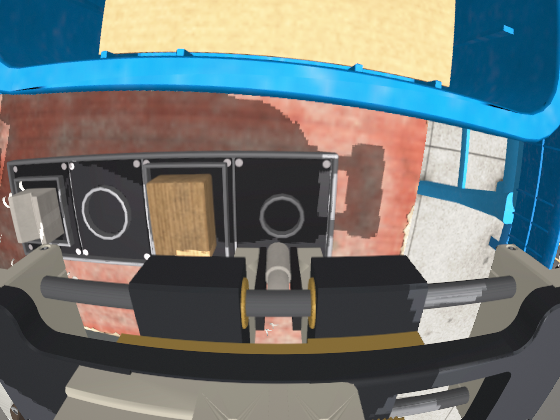

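The pin is in line with the smaller round pocket (ring centre at (282,215)), and the packing block and V-block are seated at left. I'll lower it in steps.

```bash
python3 -m inch '0.003 0.006 0.07 0 0 0;0.003 0.006 0.13 0 0 0;0.003 0.006 0.18 0 0 0;0.003 0.006 0.21 0 0 0;0.003 0.006 0.228 0 0 0;0.003 0.006 0.228 0 0 0;0.003 0.006 0.228 0 0 0'; python3 -c "
from h import *
go([.4938,-.3689,.0215],4.9)"
```

```text
clock: 27.03
tool_pos: [0.4952, -0.3689, 0.0277]
orientation: [179.9, -0.1, 4.8]
force: [-1.0, -0.8, 0.4]
opening: 0.0126
gripper_force: 30.0
rows: [-0.0046 -0.0004  0.0205] [ 0.0003 -0.0004 -0.0008] min rows 1
```

```bash
python3 -m inch '-0.004 0 0.012 0 0 0;-0.004 0 0.021 0 0 0;-0.004 0 0.021 0 0 0;-0.004 0 0.021 0 0 0' && python3 -m inch '0 0 0 0 0 0;0 0 0 0 0 0;0 0 0 0 0 0;0 0 0 0 0 0' 0.3 && python3 -m inch '0 0 -0.05 0 0 0;0 0 -0.15 0 0 0;0 0 -0.25 0 0 0;0 0 -0.35 0 0 0;0 0 -0.5 0 0 0;0 0 -0.5 0 0 0;0 0 -0.5 0 0 0'
```

```text
clock: 27.37
tool_pos: [0.4937, -0.3689, 0.0208]
orientation: [180.0, -0.1, 4.7]
force: [-0.1, 0.8, 3.0]
opening: 0.0124
gripper_force: 30.0
clock: 27.7
tool_pos: [0.493, -0.3686, 0.02]
orientation: [-180.0, 0.0, 4.7]
force: [0.2, 0.6, 0.2]
opening: 0.0292
gripper_force: 0.0
clock: 28.28
tool_pos: [0.4949, -0.3696, 0.1738]
orientation: [179.8, -0.3, 4.7]
force: [-0.0, -0.6, -1.3]
opening: 0.0306
gripper_force: 0.0
```

```bash
python3 -m inch '-0.1 -0.95 -0.2 0 0 0;-0.1 -0.95 -0.2 0 0 0;-0.1 -0.95 -0.2 0 0 0;-0.1 -0.95 -0.2 0 0 0;-0.1 -0.95 -0.2 0 0 0;-0.1 -0.95 -0.2 0 0 0;-0.1 -0.95 -0.2 0 0 0;-0.1 -0.95 -0.2 0 0 0;-0.1 -0.95 -0.2 0 0 0' -0.4;python3 - <<'E'
from h import *
P=json.load(open('rec.json'))[0]['P']
off=np.array([.0824,.0015,.1587]);T1=np.array([.3705,.303,.3034])
def rr(u):
    o,d=ray('wrist',u,P);return T1+off,d
for n,u in(('tip',(265,150)),('handleL',(295,88)),('handleR',(365,88)),('screw',(330,92)),('sleeve',(241,96))):
    o,d=rr(u);print(n,[np.round(o+d*(z-o[2])/d[2],3)[:2].tolist() for z in(-.4,0,.05,.1,.2)])
# handle ends in w2
T2=np.array([.3977,.0763,.2384])
for n,a,b in(('handleL',(296,88),(100,117)),('handleR',(363,88),(166,111))):
    o,d=rr(a);o2,d2=ray('wrist',b,P);print(n,tri([(o,d),(T2+off,d2)]))
go([.45,.10,.25],-90);go([.45,.353,.2],-90)
E
```

```text
clock: 29.03
tool_pos: [0.4395, -0.085, 0.2303]
orientation: [-180.0, -0.1, 5.0]
force: [-0.3, -0.1, -0.5]
opening: 0.0614
gripper_force: 0.0
tip [[0.34, 0.338], [0.392, 0.322], [0.399, 0.32], [0.405, 0.318], [0.418, 0.315]]
handleL [[0.505, 0.259], [0.481, 0.28], [0.478, 0.283], [0.475, 0.285], [0.469, 0.291]]
handleR [[0.512, 0.071], [0.485, 0.18], [0.481, 0.193], [0.478, 0.207], [0.471, 0.234]]
screw [[0.496, 0.167], [0.476, 0.231], [0.474, 0.239], [0.471, 0.247], [0.466, 0.263]]
sleeve [[0.485, 0.399], [0.47, 0.355], [0.468, 0.35], [0.466, 0.344], [0.463, 0.333]]
handleL (array([0.47910261, 0.28173294, 0.05472708]), [0.0016254114381817246, 0.0016254114381816151])
handleR (array([0.48058445, 0.19738346, 0.05614538]), [4.186027294125189e-06, 4.186027293988008e-06])
rows: [ 0.0887 -0.6112 -0.0653] [-4.000e-04 -1.000e-04  5.279e-01] min rows 14
rows: [ 0.1623 -1.4512  0.1017] [-4.000e-04 -1.000e-04  5.279e-01] min rows 14
```

```bash
python3 -m inch '0.05 -0.9 0 0 0 0;0.05 -0.9 0 0 0 0;0.05 -0.9 0 0 0 0;0.05 -0.9 0 0 0 0;0.05 -0.9 0 0 0 0;0.05 -0.9 0 0 0 0;0.05 -0.9 0 0 0 0;0.05 -0.9 0 0 0 0' >/dev/null; python3 -m inch '0.08 -0.58 0 0 0 0;0.08 -0.58 0 0 0 0;0.08 -0.58 0 0 0 0;0.08 -0.58 0 0 0 0;0.08 -0.58 0 0 0 0;0.08 -0.58 0.15 0 0 0;0.08 -0.58 0.15 0 0 0;0.08 -0.58 0.15 0 0 0;0.08 -0.58 0.15 0 0 0'; python3 - <<'E'
from h import *
rec(['sleeve','stout_pin'],'rec5.json')
go([.466,.353,.11],5)
E
```

```text
clock: 30.45
tool_pos: [0.4429, 0.3574, 0.1854]
orientation: [179.9, 0.0, 4.7]
force: [-0.2, 0.1, 1.0]
opening: 0.0612
gripper_force: 0.0
sleeve [0.93 0.59] lm@0 [0.4649 0.3535] [[282, 153], [275, 160], [275, 168], [280, 178], [288, 180], [295, 175], [296, 166], [291, 155]]
stout_pin [0.5  0.65] lm@0 [0.5733 0.3909] [[252, 47], [248, 51], [248, 57], [254, 65], [258, 65], [262, 62], [262, 52], [258, 48]]
rows: [0.0758 0.0256 0.2558] [-0.0006 -0.0005 -0.0016] min rows 2
```

```bash
python3 -m inch '0.07 0.022 0.22 0 0 0;0.07 0.022 0.22 0 0 0;0.07 0.022 0.22 0 0 0;0.07 0.022 0.22 0 0 0;0.07 0.022 0.22 0 0 0'; python3 - <<'E'
from h import *
rec(['sleeve'],'rec5.json');save('wrist','w12')
D=json.load(open('rec5.json'));print(tri([ray('wrist',d['uv'],d['P']) for d in D if d['t']=='sleeve']))
for f in(None,.046):fit('sleeve',(.0215,),[.466,.353,.046],'rec5.json',fixh=f)
go([.4655,.3535,.018],5)
E
```

```text
clock: 31.12
tool_pos: [0.464, 0.3543, 0.1208]
orientation: [-179.9, -0.1, 4.7]
force: [-0.4, -0.1, 0.8]
opening: 0.0614
gripper_force: 0.0
sleeve [0.97 0.71] lm@0 [0.4684 0.3511] [[277, 186], [270, 192], [269, 216], [276, 224], [287, 225], [295, 218], [295, 197], [292, 190], [288, 187]]
(array([ 0.45922018,  0.35106128, -0.03299365]), [0.0012711242616551218, 0.0012711242616550524])
sleeve [0.4667 0.3526 0.0382] yaw [] 1-IoU 0.084 n 2
sleeve [0.4682 0.3525 0.0473] yaw [] 1-IoU 0.114 n 2
rows: [0.0049 0.0049 0.3431] [-0.0007 -0.0006 -0.0013] min rows 3
```

View pics/w12.png

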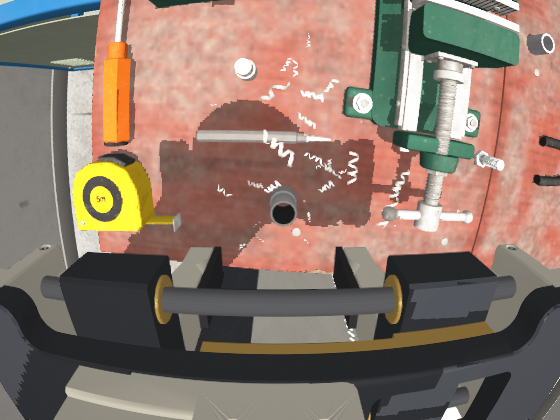

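The sleeve is at (283,206) between the fingers. The tape measure at (180,222), the vice handle at (430,215) and the stout pin at (245,69) are outside the finger paths, so I'll descend and grip above the shoulder.

```bash
python3 -m inch '0.01 0.007 0.1 0 0 0;0.01 0.007 0.2 0 0 0;0.01 0.007 0.27 0 0 0;0.01 0.007 0.305 0 0 0;0.01 0.007 0.305 0 0 0;0.01 0.007 0.305 0 0 0' && python3 -m inch '0 0 0 0 0 0;0 0 0 0 0 0;0 0 0 0 0 0;0 0 0 0 0 0;0 0 0 0 0 0;0 0 0 0 0 0;0 0 0 0 0 0;0 0 0 0 0 0;0 0 0 0 0 0' 1
```

```text
clock: 31.82
tool_pos: [0.4669, 0.3523, 0.0284]
orientation: [180.0, -0.0, 4.8]
force: [0.4, 0.3, 1.0]
opening: 0.0616
gripper_force: 0.0
clock: 32.57
tool_pos: [0.4666, 0.3519, 0.0277]
orientation: [-180.0, -0.0, 4.7]
force: [-0.3, 0.8, 1.2]
opening: 0.019
gripper_force: 30.1
```

```bash
python3 -m inch '0 0 -0.1 0 0 0;0 0 -0.2 0 0 0;0 0 -0.3 0 0 0;0 0 -0.4 0 0 0;0 0 -0.53 0 0 0;0 0 -0.66 0 0 0;0 0 -0.66 0 0 0;0 0 -0.66 0 0 0' && python3 -m inch '-0.1 0.98 0 0 0 0;-0.1 0.98 0 0 0 0;-0.1 0.98 0 0 0 0;-0.1 0.98 0 0 0 0;-0.1 0.98 0 0 0 0;-0.1 0.98 0 0 0 0;-0.1 0.98 0 0 0 0;-0.1 0.98 0 0 0 0' >/dev/null && python3 -c "
from h import *
go([.4808,-.2174,.15],4.9)"
```

```text
clock: 33.23
tool_pos: [0.4674, 0.3529, 0.2284]
orientation: [-179.8, -0.2, 4.7]
force: [-0.4, 0.4, -2.1]
opening: 0.0191
gripper_force: 30.1
rows: [0.0031 0.8981 0.2488] [ 0.0004  0.001  -0.002 ] min rows 7
```

```bash
python3 -m inch '0.003 0.898 0 0 0 -0.001;0.003 0.898 0 0 0 -0.001;0.003 0.898 0 0 0 -0.001;0.003 0.898 0 0 0 -0.001;0.003 0.898 0 0 0 -0.001;0.003 0.898 0 0 0 -0.001;0.003 0.898 0 0 0 -0.001;0.003 0.898 0.25 0 0 -0.001;0.003 0.898 0.4 0 0 -0.001;0.003 0.898 0.4 0 0 -0.001' && python3 -m inch '0 0 0 0 0 0;0 0 0 0 0 0' >/dev/null; rm -f pk.json; python3 pk.py; python3 -c "
from h import *
go([.4808,-.2174,.0365],4.9)"
```

```text
clock: 34.73
tool_pos: [0.4824, -0.2125, 0.1026]
orientation: [-179.9, 0.1, 4.8]
force: [0.2, 1.0, -2.0]
opening: 0.0192
gripper_force: 30.1
pocket_sleeve 0.8 [288. 208.] [ 0.4832 -0.2203  0.004 ]
pocket_pin 0.88 [448. 212.] [ 0.4917 -0.3695  0.004 ]
rows: [-0.0185  0.0163  0.238 ] [ 0.0003 -0.0012  0.0003] min rows 2
```

```bash
python3 -m inch '-0.016 0.018 0.07 0 0 0;-0.016 0.018 0.13 0 0 0;-0.016 0.018 0.16 0 0 0;-0.016 0.018 0.16 0 0 0;-0.016 0.018 0.16 0 0 0;-0.016 0.018 0.16 0 0 0' && python3 -c "
from h import *
go([.4812,-.2177,.0355],4.9)"
```

```text
clock: 35.65
tool_pos: [0.4808, -0.2179, 0.0589]
orientation: [180.0, -0.1, 4.9]
force: [0.5, -0.4, -0.1]
opening: 0.0188
gripper_force: 30.1
rows: [ 0.0012 -0.0004  0.0781] [ 0.0002 -0.0006  0.0002] min rows 1
```

```bash
python3 -m inch '0 0 0.04 0 0 0;0 0 0.065 0 0 0;0 0 0.075 0 0 0;0 0 0.078 0 0 0;0 0 0.078 0 0 0;0 0 0.078 0 0 0'
```

```text
clock: 36.15
tool_pos: [0.48, -0.2179, 0.0347]
orientation: [180.0, -0.0, 4.9]
force: [0.2, 0.3, 1.2]
opening: 0.019
gripper_force: 30.1
```

Contact height has been reached, so I'll open a little, retreat upwards and check the placings.

```bash
python3 -m inch '0 0 0 0 0 0;0 0 0 0 0 0;0 0 0 0 0 0;0 0 0 0 0 0' 0.2 && python3 -m inch '0 0 -0.05 0 0 0;0 0 -0.15 0 0 0;0 0 -0.25 0 0 0;0 0 -0.35 0 0 0;0 0 -0.45 0 0 0;-0.1 0.1 -0.5 0 0 0;-0.2 0.15 -0.5 0 0 0;-0.25 0.15 -0.5 0 0 0;-0.25 0.15 -0.5 0 0 0;-0.25 0.15 -0.5 0 0 0' && python3 - <<'E'
from h import *
save('wrist','w13')
Q=dict(v_block=(.4743,-.1417),sleeve=(.4808,-.2174),packing_block=(.4873,-.2932),slim_pin=(.4938,-.3689),short_spacer=None,stout_pin=None)
for c in('wrist','scene','top'):
    if c!='wrist': snapshot(c)
    for t,q in Q.items():
        for k in landmark_of(c,t)[:1]:
            x=onz(c,k['uv'],.007 if q else 0);print(c,t,round(k['p'],2),np.round(x[:2],4),np.round((x[:2]-q)*1000,1) if q else '')
rec(['v_block','packing_block','sleeve','slim_pin'],'rec6.json')
D=json.load(open('rec6.json'))
for d in D:
    d['P']['tvec']=(np.array(d['P']['tvec']).ravel()+cv2.Rodrigues(np.array(d['P']['rvec']))[0]@[0,0,.007]).tolist()
json.dump(D,open('rec6.json','w'))
for t,dm,h,w in(('v_block',(.045,.04),.03,.08),('packing_block',(.045,.062),.028,.08+1.5708*0),('packing_block',(.062,.045),.028,.08),('sleeve',(.0215,),.046,0),('slim_pin',(.0125,),.05,0)):
    try: fit(t,dm,[*Q[t],h]+([w] if len(dm)>1 else []),'rec6.json',fixh=h)
    except Exception as e: print(t,e)
a=cv2.imread('pics/w13.png');s=cv2.cvtColor(snapshot('scene'),cv2.COLOR_RGB2BGR)[220:330,250:450]
cv2.imwrite('pics/fin.png',np.vstack([cv2.resize(a[30:270],(700,300)),cv2.resize(s,(545,300))[:,:545] if 0 else cv2.copyMakeBorder(cv2.resize(s,(545,300)),0,0,0,155,0)]))
E
```

```text
clock: 36.48
tool_pos: [0.4798, -0.2178, 0.0343]
orientation: [180.0, -0.0, 4.9]
force: [-0.2, 0.6, -1.0]
opening: 0.0344
gripper_force: 0.0
clock: 37.32
tool_pos: [0.4082, -0.2693, 0.1845]
orientation: [180.0, -0.0, 4.8]
force: [0.7, -0.2, 0.6]
opening: 0.0352
gripper_force: 0.0
wrist v_block 0.91 [ 0.4729 -0.1426] [-1.4 -0.9]
wrist sleeve 0.91 [ 0.4787 -0.2179] [-2.1 -0.5]
wrist packing_block 0.68 [ 0.4861 -0.2915] [-1.2  1.7]
wrist slim_pin 0.61 [ 0.4945 -0.3632] [0.7 5.7]
wrist stout_pin 0.55 [ 0.4934 -0.3707] 
scene v_block 0.96 [ 0.4798 -0.1445] [ 5.5 -2.8]
scene sleeve 0.55 [ 0.4741 -0.2141] [-6.7  3.3]
scene packing_block 0.77 [ 0.4759 -0.2898] [-11.4   3.4]
scene slim_pin 0.63 [ 0.4958 -0.3633] [2.  5.6]
scene short_spacer 0.64 [0.6425 0.084 ] 
scene stout_pin 0.48 [0.5658 0.3881] 
top v_block 0.53 [ 0.478  -0.2259] [  3.7 -84.2]
top packing_block 0.8 [ 0.4837 -0.2908] [-3.6  2.4]
top short_spacer 0.4 [0.6539 0.1015] 
top stout_pin 0.54 [0.5707 0.3887] 
v_block [0.63 0.63] lm@0 [ 0.4728 -0.1422] [[181, 95], [164, 94], [159, 96], [142, 96], [136, 99], [138, 140], [174, 139], [181, 135], [183, 99]]
packing_block [0.87 0.75] lm@0 [ 0.4892 -0.2954] [[289, 82], [287, 84], [286, 105], [287, 144], [332, 145], [335, 128], [334, 83], [331, 81]]
sleeve [0.9  0.63] lm@0 [ 0.4831 -0.2171] [[240, 104], [226, 104], [220, 107], [217, 111], [219, 122], [227, 126], [242, 121], [245, 110]]
slim_pin [0.72 0.84] lm@0 [ 0.4927 -0.372 ] [[400, 116], [391, 111], [375, 113], [376, 120], [387, 123], [397, 123], [400, 120]]
v_block [ 0.4748 -0.1422  0.0356] yaw [2.] 1-IoU 0.062 n 1
packing_block [ 0.4875 -0.2927  0.0109] yaw [95.9] 1-IoU 0.041 n 1
packing_block [ 0.4879 -0.2926  0.0363] yaw [5.] 1-IoU 0.039 n 1
sleeve [ 0.4811 -0.2183  0.0523] yaw [] 1-IoU 0.075 n 1
slim_pin [ 0.4936 -0.3675  0.0574] yaw [] 1-IoU 0.25 n 1
```

View pics/fin.png

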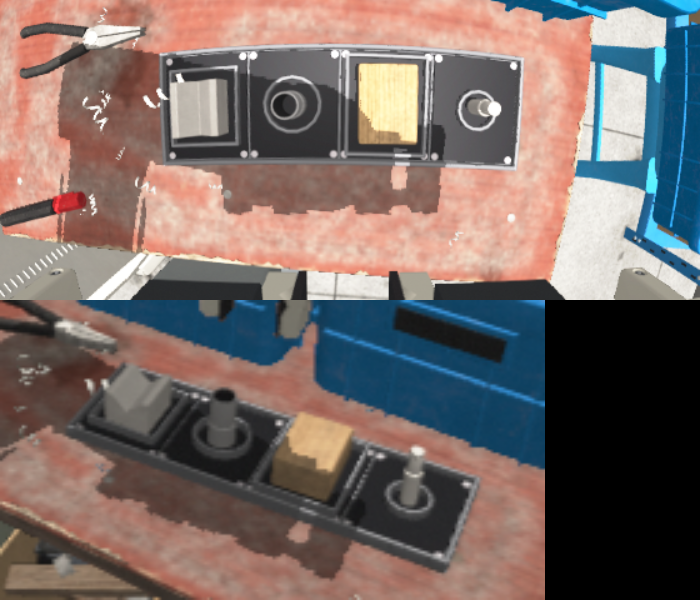

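All four parts stand upright inside their pockets: the V-block at (200,107), the sleeve at (290,103), the packing block at (388,103) and the pin at (480,108). The look-alikes have not moved and the gripper is clear, so I'm handing in the job.

```bash
python3 -m inch '0 0 0 0 0 0;0 0 0 0 0 0' >/dev/null; python3 -c "
from plant import *
print(close_job())"
```

```text
the job is handed in; nothing more can be done
None
```

I handed in the job at about 38 s: the V-block, packing block, sleeve and slim pin all stand upright in their pockets in the last pictures, and the stout pin and spacer show where they began; the hand-in call returned no verdict.

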